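# Bring the yellow stamp round on the carousel and stand it on its ink pad

### The job

Turn the stamp carousel by the black knob on top of its case until the yellow stamp stands in the middle of the notch at the front of the case, then lift the yellow stamp out through the notch. Stand it upright on the yellow ink pad, with its whole foot on the felt, lowering it right onto the felt before letting go. Leave the other stamps standing in the carousel and do not disturb the other things on the desk.

Things in the scene. Friction and masses are not known exactly. Their poses are not given: they have to be found in the camera images.
- case: Fixed case, 330 x 330 mm, 134 mm high: dark base board 20 mm thick, clear walls (5 mm), top of steel wires (5 mm thick, some 30 mm apart, at 131 mm). Origin: centre of its underside, on the carousel's axis; z up; its front, with the notch, faces its own -x. Walls and wires keep stamps in except at the notch. Its yaw differs each time, by up to 0.25 rad.
- notch_mid (a point): Middle of the notch in the case's front, edged in steel: on the case's middle line, 105 mm in front of its axis (case x = -105 mm), 131 mm above the table. The notch is 160 mm wide (80 mm to each side along the case's y), cut from the front wall (full height above the base board) and from the wire top (from the front back to 35 mm before the axis).
- carousel (a joint): Angle (rad) of the carousel about the case's upright axis, positive anticlockwise from above; 0 is where it stood at the start. Turns either way (+-6.5 rad), stays where left, takes about 0.06 N m. A cream dish, 300 mm wide, 12 mm lip, floor 30 mm above the table, four quarter compartments with dividers 30 mm high; in each a loose stamp about 105 mm from the axis, riding along.
- knob_grip (a point): Centre of the black round knob (diameter 52 mm, 50 mm high, upright, on the case's axis) which sticks out above the case's wire top and turns the carousel with it, 1 to 1. The point lies on the axis 172 mm above the table; the knob reaches from 144 to 194 mm. It can be gripped from above at any yaw.
- yellow_center (a point): Centre (45 mm above its underside) of the yellow hand stamp, the one to move. Loose, round, upright, 90 mm tall, about 0.12 kg: a yellow foot of 44 mm diameter and 22 mm height, above it an upright handle of 28 mm diameter whose upper third is yellow. z is up along the handle.
- red_center (a point): Centre (45 mm above its underside) of the red hand stamp, leave it in the carousel. Loose, round, upright, 90 mm tall, about 0.12 kg: a red foot of 44 mm diameter and 22 mm height, above it an upright handle of 28 mm diameter whose upper third is red. z is up along the handle.
- blue_center (a point): Centre (45 mm above its underside) of the blue hand stamp, leave it in the carousel. Loose, round, upright, 90 mm tall, about 0.12 kg: a blue foot of 44 mm diameter and 22 mm height, above it an upright handle of 28 mm diameter whose upper third is blue. z is up along the handle.
- green_center (a point): Centre (45 mm above its underside) of the green hand stamp, leave it in the carousel. Loose, round, upright, 90 mm tall, about 0.12 kg: a green foot of 44 mm diameter and 22 mm height, above it an upright handle of 28 mm diameter whose upper third is green. z is up along the handle.
- yellow_pad_top (a point): Centre of the upper face of the yellow ink pad: a fixed flat black tray, 110 x 110 mm, with 100 x 100 mm of firm yellow felt (sides along the point's x and y) whose face is 18 mm above the table. z up.
- pink_pad_top (a point): The same for the pink ink pad, which is not wanted. The two pads may have changed places.
- red_spool: Loose red wooden spool, 40 mm diameter, 64 mm tall, bystander. Origin at its underside.
- blue_spool: Loose pale blue wooden spool, 40 mm diameter, 64 mm tall, bystander. Origin at its underside.
- ink_roller: Loose ink roller with a wooden handle, lying, about 180 mm long, 40 mm high, bystander. Origin under the roller.
- yellow_stamp: The yellow stamp again, with its origin at the centre of its underside.
Things that resemble listed ones, but are neither listed nor needed, are in the scene too. What is shaped like the part that bears blue_center but pink is not meant.

How it is judged:
By the outcome, as a careful person would: the job done as asked, in the order asked, and still so for the second after the job is handed in, with the robot touching nothing.
It also fails if it takes over 67 s, if anything falls off the work surface, if the arm or the gripper's body presses on something with over 40 N, if the wrist force passes 120 N, or if a joint passes its speed limit or range.

### The arm

A 6-joint arm with a two-finger parallel gripper is mounted at the origin on the work surface. World frame = base frame: x ahead of the robot, y to its left, z up, the work surface at z = 0. Lengths are in m, angles in degrees, forces in N, time in s.
With the tool pointing down it reaches from about 0.4 to 0.825 m from the base axis. Payload 7 kg.
Tool frame: the origin (TCP) lies on the front face of the gripper's body, between the roots of the fingers; the fingertips stand 66 mm ahead of it and the grasp point (between the pads) lies 47 mm ahead of it; z points along the fingers, y is the line along which they close (so a half turn about z gives the same grasp; the last joint's range is limited). The gripper opens to 88 mm and grips with 3 to 60 N. Pads are 19 mm wide; open, the fingers measure 130 mm over their backs; the gripper's body (78 mm by 193 mm) begins 47 mm behind the grasp point.
Start: joints at [82.97, 20.546, 0.682, 0, -70.136, -16.507], TCP at [0.27, 0.619, 0.292] pointing down, gripper open.
Joint ranges: [-176.03, 176.03], [-82.01, 121.73], [-58.28, 71.71], [-173.87, 95.51], [-174.79, -0.11], [-173.66, 173.66]. Speed limits (degrees/s): [136.94, 136.94, 172.46, 180, 180, 180].

### API

Orientations are given as [roll, pitch, yaw] about the fixed x, y, z axes, in that order (R = Rz(yaw) Ry(pitch) Rx(roll)).
In Python, from plant import ctrl gives the robot as it stands.
- The arm moves only by the tool send_rows, never from a script. Its argument "deltas" is a list of rows, each a list of 2 entries, a list of its own where there are three numbers: the shift along the tool's x, y, z each as a share of 800 mm, from -1 to 1, then the turn about the tool's z as a share of 90 degrees, from -1 to 1. A call has exactly 5 rows; each row is the pose to reach, as a shift and turn from the pose commanded when the call began, along the tool's axes at that moment; what a row does not reach only later rows make up. A row lasts 1/12 s, in which the tool goes at most 41.7 mm and 7.16 degrees, less where a joint would pass 70% of its speed; a pose out of reach is approached as far as the arm can. A call with a number of a shift or a turn outside -1 to 1 is refused whole. A call with a gripper value outside its range is refused whole. "gripper" is the opening, from 0 (shut) to 1 (fully open), set as the call begins (left out, the last holds). The fingers move at their own pace and stop on an object; the grip force is fixed at half the most. Time passes only in rows, so rows that repeat a pose let the fingers close, or fill a call up. It gives the time, the measured TCP pose, the force, the opening and the grip force at its end, in the units of the state.
- ctrl.get_obs(): the state, without advancing time (a new reading comes with each control period).
- ctrl.snapshot(name): name is "side" or "top" or "wrist"; returns a dict with "color" (480x640x3 uint8, red, green, blue), "vertical_fov" (degrees; the focal length in pixels is half the picture's height over the tangent of half this angle, whatever the lens; pixels are square), "cx", "cy" (the principal point, pixels), "rvec" (rotation vector, rad) and "tvec" (3), from world to camera coordinates, as OpenCV has them. Camera axes: x right, y down, z forward; pixel columns grow to the right and rows downward; lengths in m; the calibration is good to about 2 mm. A picture is of the moment at which its call begins. There is no depth.
- ctrl.close_job(): hands the job in; it is judged then, once.
Trained networks look in a picture, given as the dict that the camera call returned (one of the last four; its "shot" number tells which), for a name from the list of things; names that differ only in an ending like _2 or _b are one class to them, and where a whole thing is asked for, a point or a joint stands for the part that bears it (a point fixed in the world has none). Each returns a list of dicts, best first, with "conf" (0 to 1); they miss things now and then, are a little off and sometimes report something else, mostly with a low value. They report only what shows in the picture. A call takes as long as a camera call. They do not tell look-alikes from the thing itself.
- ctrl.boxes_of(picture, thing): "xy" ([column, row] as shares, 0 to 1, of the picture: columns of its width, rows of its height, amid what is visible of it).
- ctrl.cut_out(picture, thing): "pixels" (480x640 bool, what is visible of it) and "xy" ([column, row] as shares, 0 to 1, of the picture: columns of its width, rows of its height, amid what is visible of it).
The state is a dict: "clock": time; "joint_pos": joint angles; "qvel": joint speeds; "tau": joint torques, N m; "tool_pos": TCP position; "orientation": TCP orientation; "force": force on the tool from outside, world axes, zero at the start; "moment": the same for the moment, N m; "opening": finger opening in m; "gripper_force": force on a finger pad.
Only numpy, scipy, OpenCV 4.12 (cv2) and the standard library are available. Lean on these libraries where they do the work, as an engineer would, in place of code of your own. Each camera call takes 0.05 s, during which the arm holds its last target. There are 200 camera calls.

## Working session

There is one attempt and no reset: what is moved stays moved. The work goes in short steps, Python scripts to look and compute and a tool call to move; the robot and the scene stay as the last step left them, time stands still between calls to the robot, and variables do not carry over. Pictures are saved under pics/ and viewed, at most 10 in all, crops included, and the job is handed in when it is done.

Besides the shell and the picture viewer there is one more tool, called as name(argument=value, ...), one argument or row to a line, values as JSON. send_rows: Moves the arm, as the interface text tells. Shift numbers are shares of 800 mm and turn numbers shares of 90 degrees, none past 1 either way. Its arguments: {"type":"object","properties":{"deltas":{"type":"array","items":{"type":"array"}},"gripper":{"type":"number"}},"required":["deltas"]}

```bash
ls; mkdir -p pics
cat > h.py <<'E'
import numpy as np, cv2
from plant import ctrl
def K(p):
    f=240/np.tan(np.radians(p["vertical_fov"])/2); return np.array([[f,0,p["cx"]],[0,f,p["cy"]],[0,0,1]])
def ray(p,xy):
    uv=np.array([xy[0]*640,xy[1]*480,1]); R=cv2.Rodrigues(np.array(p["rvec"],float))[0]
    return -R.T@np.array(p["tvec"]).ravel(), R.T@np.linalg.inv(K(p))@uv
def at(p,xy,z):
    c,d=ray(p,xy); return c+d*(z-c[2])/d[2]
def proj(p,X):
    return cv2.projectPoints(np.array(X,float).reshape(-1,3),np.array(p["rvec"],float),np.array(p["tvec"],float),K(p),None)[0].reshape(-1,2)
def save(p,n): cv2.imwrite(f"pics/{n}.png",p["color"][:,:,::-1])
E
python3 - <<'E'
from h import *
o=ctrl.get_obs(); print({k:np.round(o[k],3) for k in("clock","tool_pos","orientation","opening")})
Z=dict(case=.07,knob_grip=.172,yellow_center=.075,red_center=.075,blue_center=.075,green_center=.075,yellow_pad_top=.018,pink_pad_top=.018,red_spool=.032,blue_spool=.032,ink_roller=.02)
for c in("top","side"):
    p=ctrl.snapshot(c); save(p,c+"0"); print(c,p.keys())
    for n,z in Z.items():
        for d in ctrl.boxes_of(p,n)[:3]: print(n,round(d["conf"],2),np.round(np.array(d["xy"])*[640,480]),np.round(at(p,d["xy"],z),3))
E
```

```text
pics
{'clock': np.float64(0.0), 'tool_pos': array([0.269, 0.618, 0.291]), 'orientation': array([ 1.79905e+02, -8.00000e-03, -2.35460e+01]), 'opening': np.float64(0.088)}
top dict_keys(['color', 'vertical_fov', 'cx', 'cy', 'rvec', 'tvec', 'shot'])
case 0.62 [153. 213.] [0.628 0.27  0.07 ]
knob_grip 0.7 [192. 234.] [0.564 0.154 0.172]
yellow_center 0.88 [151. 209.] [0.635 0.273 0.075]
yellow_center 0.53 [325. 287.] [ 0.45  -0.112  0.075]
red_center 0.54 [213. 188.] [0.681 0.135 0.075]
blue_center 0.68 [484. 236.] [ 0.555 -0.474  0.075]
blue_center 0.61 [320. 251.] [ 0.531 -0.103  0.075]
blue_center 0.59 [307. 212.] [ 0.62  -0.076  0.075]
green_center 0.92 [170. 272.] [0.492 0.229 0.075]
yellow_pad_top 0.67 [385. 282.] [ 0.459 -0.254  0.018]
pink_pad_top 0.76 [402. 216.] [ 0.612 -0.301  0.018]
pink_pad_top 0.52 [324. 288.] [ 0.448 -0.11   0.018]
pink_pad_top 0.47 [484. 238.] [ 0.555 -0.493  0.018]
red_spool 0.68 [327. 290.] [ 0.444 -0.117  0.032]
blue_spool 0.84 [352. 168.] [ 0.73  -0.185  0.032]
ink_roller 0.57 [484. 235.] [ 0.563 -0.493  0.02 ]
side dict_keys(['color', 'vertical_fov', 'cx', 'cy', 'rvec', 'tvec', 'shot'])
case 0.65 [258. 360.] [0.624 0.171 0.07 ]
knob_grip 0.63 [280. 382.] [0.551 0.247 0.172]
yellow_center 0.89 [240. 416.] [0.619 0.285 0.075]
red_center 0.98 [239. 342.] [0.671 0.147 0.075]
blue_center 0.92 [292. 265.] [ 0.622 -0.059  0.075]
blue_center 0.78 [338. 270.] [ 0.522 -0.069  0.075]
blue_center 0.76 [300. 238.] [ 0.626 -0.134  0.075]
green_center 0.83 [316. 408.] [0.493 0.238 0.075]
green_center 0.63 [281. 378.] [0.57  0.197 0.075]
yellow_pad_top 0.6 [377. 233.] [ 0.466 -0.238  0.018]
pink_pad_top 0.93 [324. 205.] [ 0.611 -0.297  0.018]
red_spool 0.92 [375. 274.] [ 0.447 -0.11   0.032]
blue_spool 0.92 [260. 230.] [ 0.738 -0.171  0.032]
ink_roller 0.66 [355. 164.] [ 0.566 -0.459  0.02 ]
```

View pics/top0.png

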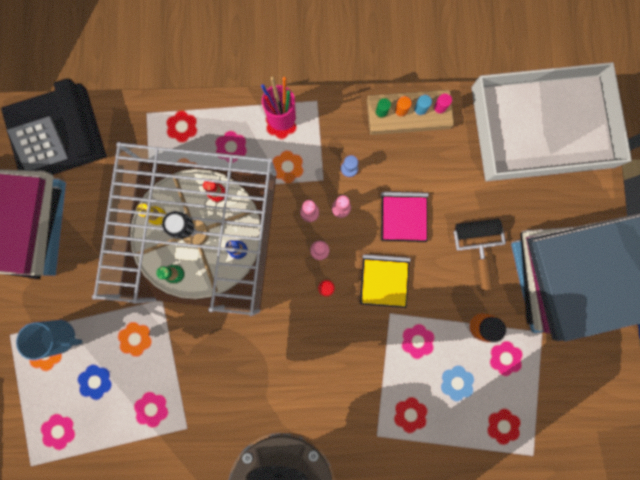

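View pics/side0.png

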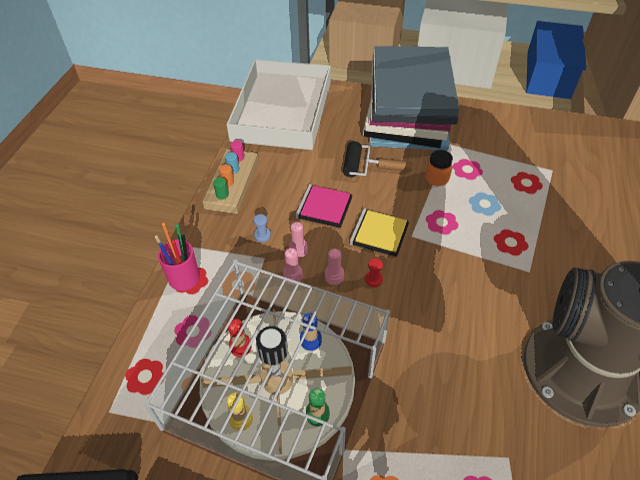

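The top view shows the case with its knob top at about (174,222). The notch opens toward the bottom of the picture, from about (140,300) to (210,308). The yellow stamp is at (148,212), at the upper left of the dish, and the yellow pad is at (385,282). The side view agrees.

Run:
```python
from h import *
p=ctrl.snapshot("top")
f=lambda u,v,z:np.round(at(p,(u/640,v/480),z),4)
print("knob",f(174,222,.194))
C=np.array([f(u,v,.134) for u,v in((117,145),(275,158),(253,313),(94,298))]);print(C,C.mean(0))
e=[C[0]-C[3],C[1]-C[2],];print([np.degrees(np.arctan2(a[1],a[0])) for a in e]); 
a=C[0]-C[1];print(np.degrees(np.arctan2(-a[0],a[1])),[np.linalg.norm(x) for x in e],np.linalg.norm(a))
for n,z in(("yellow_center",.085),("red_center",.085),("green_center",.085),("blue_center",.085)):
    for d in ctrl.cut_out(p,n)[:4]:
        m=d["pixels"]; print(n,round(d["conf"],2),m.sum(),f(d["xy"][0]*640,d["xy"][1]*480,z))
im=cv2.resize(p["color"][120:340,70:430],None,fx=2.2,fy=2.2,interpolation=cv2.INTER_CUBIC);cv2.imwrite("pics/crop.png",im[:,:,::-1])
```

```text
knob [0.5865 0.184  0.194 ]
[[ 0.766   0.3257  0.134 ]
 [ 0.7286 -0.0124  0.134 ]
 [ 0.4012  0.0388  0.134 ]
 [ 0.4413  0.367   0.134 ]] [0.584275 0.179775 0.134   ]
[np.float64(-7.248774519095367), np.float64(-8.888132884388702)]
-6.312290677028241 [np.float64(0.32731602466118276), np.float64(0.3313792389393156)] 0.3401622701006095
yellow_center 0.6 286 [0.6391 0.2659 0.085 ]
red_center 0.53 398 [0.6748 0.1273 0.085 ]
green_center 0.79 430 [0.4864 0.226  0.085 ]
blue_center 0.87 304 [ 0.6216 -0.1554  0.085 ]
blue_center 0.79 266 [0.5374 0.0841 0.085 ]
blue_center 0.71 217 [ 0.4459 -0.1115  0.085 ]
blue_center 0.67 272 [ 0.6213 -0.0776  0.085 ]
```

View pics/crop.png

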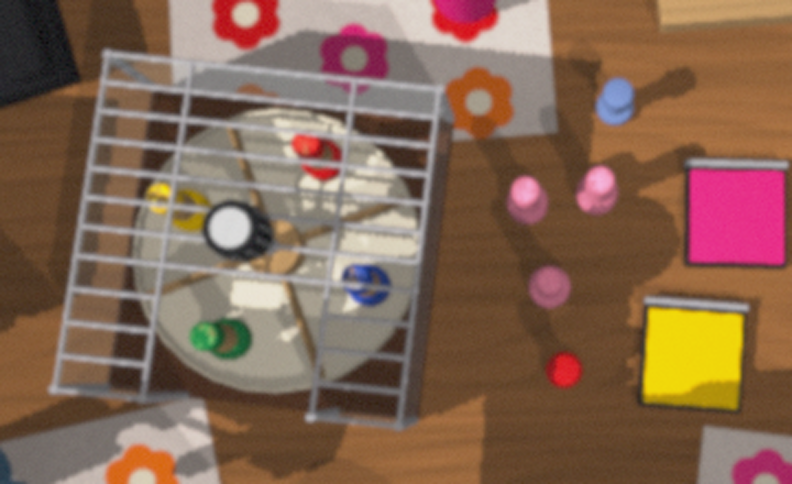

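```bash
cat >> h.py <<'E'
from scipy.spatial.transform import Rotation as Ro
def go(x,y,z,yaw=None):
    o=ctrl.get_obs(); R=Ro.from_euler("xyz",o["orientation"],degrees=True)
    d=R.inv().apply(np.array([x,y,z])-o["tool_pos"])/.8
    t=0 if yaw is None else -(yaw-o["orientation"][2]+180)%360
    if yaw is not None: t=-(((yaw-o["orientation"][2])+180)%360-180)
    print("shift",np.round(d,4),"turn",round(t/90,4),"rows",round(np.linalg.norm(d)*.8/.0417,1))
E
python3 -c "
from h import *
go(.585,.182,.291,-60)"
```

```text
shift [0.5795 0.3431 0.0015] turn 0.4051 rows 12.9
```

send_rows(
  deltas=[
    [[0.579,0.344,0],0.4],
    [[0.579,0.344,0],0.4],
    [[0.579,0.344,0],0.4],
    [[0.579,0.344,0],0.4],
    [[0.579,0.344,0],0.4],
  ],
  gripper=1,
)

```text
clock: 1.87
tool_pos: [0.392, 0.4481, 0.2923]
orientation: [-180.0, 0.0, -59.7]
force: [0.5, 0.4, -0.2]
opening: 0.0873
gripper_force: 0.0
```

```bash
python3 -c "
from h import *
o=ctrl.get_obs();print(o['tool_pos'],o['orientation'],o['joint_pos'])
go(.585,.182,.291,-60)"
```

```text
[0.39195318 0.4481112  0.29234581] [-1.79978996e+02  7.25706639e-03 -5.96635336e+01] [ 6.76224705e+01  1.30884238e+01 -9.75927605e+00  7.54312717e-03
 -6.71311929e+01 -3.72889356e+01]
shift [ 0.409  -0.0403  0.0016] turn 0.0037 rows 7.9
```

send_rows(
  deltas=[
    [[0.409,-0.04,0],0],
    [[0.409,-0.04,0],0],
    [[0.409,-0.04,0],0],
    [[0.409,-0.04,0],0],
    [[0.409,-0.04,0],0],
  ],
)

```text
clock: 2.28
tool_pos: [0.5153, 0.28, 0.2926]
orientation: [-180.0, 0.0, -59.3]
force: [0.6, 1.2, 0.2]
opening: 0.0876
gripper_force: 0.0
```

```bash
python3 -c "
from h import *
go(.585,.182,.291,-60)"
```

```text
shift [ 0.1498 -0.0125  0.002 ] turn 0.0075 rows 2.9
```

send_rows(
  deltas=[
    [[0.15,-0.012,0],0],
    [[0.15,-0.012,0],0],
    [[0.15,-0.012,0],0],
    [[0.15,-0.012,0],0],
    [[0.15,-0.012,0],0],
  ],
)

```text
clock: 2.7
tool_pos: [0.5848, 0.1813, 0.2918]
orientation: [180.0, -0.0, -59.6]
force: [-0.0, 0.0, -0.4]
opening: 0.0878
gripper_force: 0.0
```

Run:
```python
from h import *
p=ctrl.snapshot("wrist"); save(p,"w1"); s=ctrl.snapshot("side")
o=ctrl.get_obs(); print(o["tool_pos"])
for q,n in((p,"w"),(s,"s")):
  for t in("knob_grip","yellow_center","case"):
    for d in ctrl.cut_out(q,t)[:2]:
        print(n,t,round(d["conf"],2),np.round(np.array(d["xy"])*[640,480]),at(q,d["xy"],.172 if t[0]=="k" else .085), d["pixels"].sum())
print(proj(p,[[.585,.182,.194]]))
```

```text
[0.58376768 0.18334825 0.29206545]
w knob_grip 0.85 [319. 195.] [0.6052381  0.14867298 0.172     ] 60102
w yellow_center 0.94 [225. 277.] [0.62895575 0.25466386 0.085     ] 1568
w case 0.76 [292. 150.] [0.63156594 0.14322025 0.085     ] 97513
s knob_grip 0.61 [270. 398.] [0.55759229 0.27779221 0.172     ] 9253
s yellow_center 0.55 [238. 416.] [0.62016177 0.29046188 0.085     ] 473
s case 0.91 [237. 407.] [0.62828922 0.27445396 0.085     ] 12130
[[320.05819106 279.44450529]]
```

View pics/w1.png

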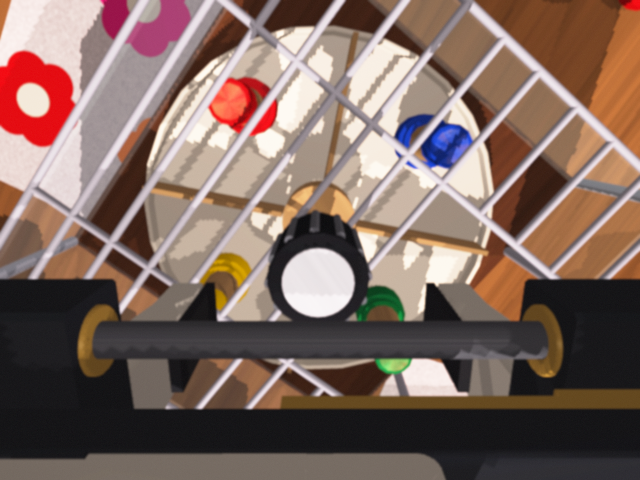

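The wrist view shows the knob top centred at about (318,283), against a predicted (320,279). That puts the estimate within 2 mm, so I'll go down and grip the knob.

send_rows(
  deltas=[
    [[0,0,0.045],0],
    [[0,0,0.07],0],
    [[0,0,0.085],0],
    [[0,0,0.091],0],
    [[0,0,0.091],0],
  ],
)

```text
clock: 3.52
tool_pos: [0.5833, 0.1836, 0.2183]
orientation: [179.9, -0.0, -59.3]
force: [-0.4, -0.2, 0.1]
opening: 0.0875
gripper_force: 0.0
```

send_rows(
  deltas=[
    [[0,0,0],0],
    [[0,0,0],0],
    [[0,0,0],0],
    [[0,0,0],0],
    [[0,0,0],0],
  ],
  gripper=0.4,
)

```text
clock: 3.93
tool_pos: [0.5841, 0.1835, 0.22]
orientation: [-179.9, 0.0, -59.3]
force: [0.1, -1.0, -1.6]
opening: 0.0597
gripper_force: 0.0
```

Run:
```python
from h import *
o=ctrl.get_obs(); print(o["tool_pos"],o["orientation"],o["opening"],o["gripper_force"])
```

```text
[0.58406406 0.18346943 0.2200388 ] [-1.79935117e+02  4.28460047e-03 -5.93473652e+01] 0.05969800527275953 0.0
```

send_rows(
  deltas=[
    [[0,0,0],0],
    [[0,0,0],0],
    [[0,0,0],0],
    [[0,0,0],0],
    [[0,0,0],0],
  ],
  gripper=0.4,
)

```text
clock: 4.35
tool_pos: [0.5845, 0.1837, 0.2198]
orientation: [-179.9, -0.0, -59.3]
force: [3.9, 1.5, 0.1]
opening: 0.0518
gripper_force: 30.0
```

send_rows(
  deltas=[
    [[0,0,0],-0.04],
    [[0,0,0],-0.09],
    [[0,0,0],-0.14],
    [[0,0,0],-0.19],
    [[0,0,0],-0.24],
  ],
)

```text
clock: 4.77
tool_pos: [0.5846, 0.1838, 0.2198]
orientation: [-179.9, -0.1, -37.5]
force: [5.4, 3.0, -0.7]
opening: 0.0514
gripper_force: 30.0
```

send_rows(
  deltas=[
    [[0,0,0],-0.05],
    [[0,0,0],-0.1],
    [[0,0,0],-0.15],
    [[0,0,0],-0.2],
    [[0,0,0],-0.25],
  ],
)

```text
clock: 5.18
tool_pos: [0.5847, 0.184, 0.2198]
orientation: [-179.9, -0.1, -15.0]
force: [4.9, 3.3, 0.2]
opening: 0.0517
gripper_force: 30.0
```

send_rows(
  deltas=[
    [[0,0,0],-0.05],
    [[0,0,0],-0.1],
    [[0,0,0],-0.15],
    [[0,0,0],-0.2],
    [[0,0,0],-0.25],
  ],
)

```text
clock: 5.6
tool_pos: [0.5847, 0.1842, 0.2198]
orientation: [-179.9, -0.1, 7.5]
force: [3.8, 2.3, -0.3]
opening: 0.0512
gripper_force: 30.0
```

send_rows(
  deltas=[
    [[0,0,0],-0.05],
    [[0,0,0],-0.1],
    [[0,0,0],-0.15],
    [[0,0,0],-0.2],
    [[0,0,0],-0.25],
  ],
)

```text
clock: 6.02
tool_pos: [0.5847, 0.1843, 0.2198]
orientation: [-180.0, -0.2, 30.0]
force: [3.9, 4.7, 0.1]
opening: 0.0514
gripper_force: 30.0
```

send_rows(
  deltas=[
    [[0,0,0],-0.05],
    [[0,0,0],-0.1],
    [[0,0,0],-0.14],
    [[0,0,0],-0.16],
    [[0,0,0],-0.17],
  ],
)

```text
clock: 6.43
tool_pos: [0.5846, 0.1844, 0.2198]
orientation: [180.0, -0.2, 45.2]
force: [3.9, 4.9, 0.4]
opening: 0.0516
gripper_force: 30.0
```

Run:
```python
from h import *
o=ctrl.get_obs(); print(o["tool_pos"],o["orientation"],o["opening"],o["gripper_force"],o["joint_pos"])
for c in("side","wrist","top"):
  p=ctrl.snapshot(c); save(p,c+"2")
  for d in ctrl.cut_out(p,"yellow_center")[:3]:
    print(c,round(d["conf"],2),np.round(np.array(d["xy"])*[640,480]),at(p,d["xy"],.08),d["pixels"].sum())
```

```text
[0.58459096 0.18440337 0.21979441] [ 1.79992393e+02 -1.55238958e-01  4.51868319e+01] 0.051589430092273424 29.999843537807465 [ 3.57314727e+01  1.78390295e+01 -1.32200138e+01 -2.10457843e-02
 -5.87865790e+01  9.94662311e+01]
side 0.5 [330. 412.] [0.46625171 0.24071889 0.08      ] 102
wrist 0.97 [205. 290.] [0.51840575 0.21604813 0.08      ] 426
top 0.75 [187. 272.] [0.49121048 0.18982683 0.08      ] 407
```

View pics/side2.png

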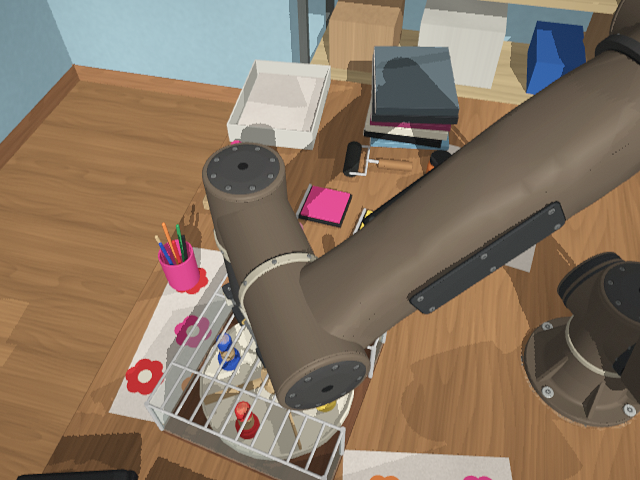

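The arm hides the yellow stamp in the side view, so I'll check the crop of the top view.

Run:
```python
from h import *
p=ctrl.snapshot("top"); im=p["color"].copy()
im=cv2.resize(im[200:320,80:270],None,fx=4,fy=4,interpolation=cv2.INTER_CUBIC)
def P(X):
    return [tuple(int(v) for v in (a-[80,200])*4) for a in proj(p,X)]
y=np.radians(-7.3);A=np.array([.5845,.1835])
g=lambda x,yy,z:[*(A+[x*np.cos(y)-yy*np.sin(y),x*np.sin(y)+yy*np.cos(y)]),z]
for q in P([g(-.105,0,.03),g(-.105,0,.12),g(-.165,.08,.134),g(-.165,-.08,.134),g(-.035,.08,.134),g(-.035,-.08,.134)]): cv2.circle(im,q,4,(255,0,255),1)
cv2.imwrite("pics/t3.png",im[:,:,::-1])
```

```text
(no output)
```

View pics/t3.png

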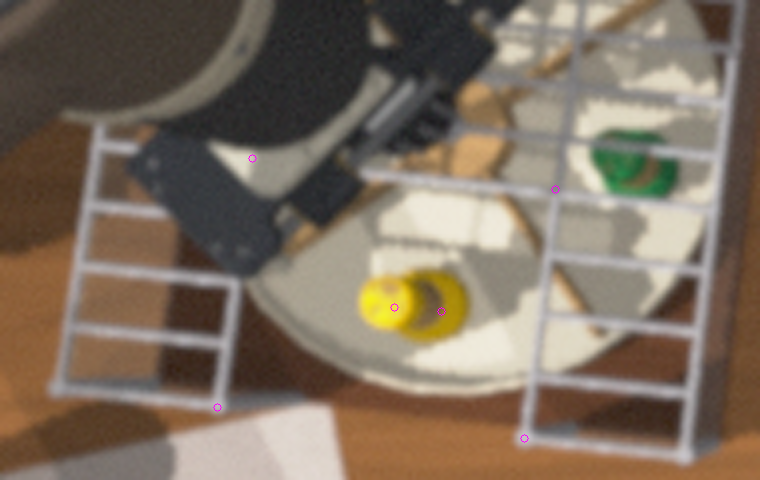

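The magenta notch corners line up with the picture. The yellow stamp is about 8 crop pixels left of the middle, roughly 4 mm. That needs about 2.3° more.

send_rows(
  deltas=[
    [[0,0,0],-0.01],
    [[0,0,0],-0.02],
    [[0,0,0],-0.027],
    [[0,0,0],-0.027],
    [[0,0,0],-0.027],
  ],
)

```text
clock: 7.2
tool_pos: [0.5846, 0.1844, 0.2198]
orientation: [180.0, -0.2, 47.5]
force: [3.7, 4.5, 0.1]
opening: 0.0515
gripper_force: 30.0
```

send_rows(
  deltas=[
    [[0,0,0],0],
    [[0,0,0],0],
    [[0,0,0],0],
    [[0,0,0],0],
    [[0,0,0],0],
  ],
  gripper=1,
)

```text
clock: 7.62
tool_pos: [0.5836, 0.183, 0.2191]
orientation: [-180.0, 0.0, 47.5]
force: [-0.1, -0.7, 0.3]
opening: 0.0793
gripper_force: 0.0
```

Run:
```python
from h import *
p=ctrl.snapshot("top"); im=p["color"].astype(int)
o=ctrl.get_obs(); print(o["opening"],o["orientation"])
m=((im[...,0]>100)&(im[...,2]<60)&(im[...,1]>80)).astype(np.uint8); m[:,:160]=0;m[:255]=0;m[300:]=0;m[:,215:]=0
v,u=np.nonzero(m);print(len(u),u.mean(),v.mean(),u.min(),u.max(),v.min(),v.max())
b=(im[...,0]>215)&(m>0);v,u=np.nonzero(b);print(len(u),u.mean(),v.mean());c=at(p,(u.mean()/640,v.mean()/480),.117);print(c)
```

```text
0.08348654938452296 [-1.79989888e+02  3.46722809e-02  4.74724609e+01]
292 186.57191780821918 275.9760273972603 173 198 268 299
84 178.64285714285714 275.7738095238095
[0.48295614 0.19764994 0.117     ]
```

send_rows(
  deltas=[
    [[0,0,-0.03],0],
    [[0,0,-0.06],0],
    [[0,0,-0.085],0],
    [[0,0,-0.09],0],
    [[0,0,-0.09],0],
  ],
  gripper=1,
)

```text
clock: 8.08
tool_pos: [0.5844, 0.1836, 0.2932]
orientation: [179.9, -0.2, 47.5]
force: [0.4, -0.2, -0.9]
opening: 0.088
gripper_force: 0.0
```

```bash
python3 -c "
from h import *
go(.482,.197,.29,-7.3)"
```

```text
shift [-0.0741 -0.1057  0.0037] turn 0.6087 rows 2.5
```

send_rows(
  deltas=[
    [[-0.074,-0.106,0],0.609],
    [[-0.074,-0.106,0],0.609],
    [[-0.074,-0.106,0],0.609],
    [[-0.074,-0.106,0],0.609],
    [[-0.074,-0.106,0],0.609],
  ],
  gripper=0.8,
)

```text
clock: 8.5
tool_pos: [0.4797, 0.1969, 0.2908]
orientation: [-180.0, 0.0, 11.4]
force: [0.3, -0.2, -0.6]
opening: 0.0703
gripper_force: 0.0
```

```bash
python3 -c "
from h import *
go(.482,.197,.29,-7.3)"
```

```text
shift [0.0029 0.0004 0.001 ] turn 0.2083 rows 0.1
```

send_rows(
  deltas=[
    [[0,0,0],0.07],
    [[0,0,0],0.14],
    [[0,0,0],0.208],
    [[0,0,0],0.208],
    [[0,0,0],0.208],
  ],
)

```text
clock: 8.92
tool_pos: [0.481, 0.1968, 0.2904]
orientation: [179.9, 0.1, -6.8]
force: [0.4, 0.2, -0.4]
opening: 0.0703
gripper_force: 0.0
```

Run:
```python
from h import *
p=ctrl.snapshot("wrist"); save(p,"w4")
for X in([.482,.197,.12],): print(proj(p,[X]))
im=p["color"].astype(int)
m=((im[...,0]>130)&(im[...,2]<60)&(im[...,1]>100)).astype(np.uint8)
n,l,s,c=cv2.connectedComponentsWithStats(m)
for i in range(1,n):
    if s[i,4]>300: print(s[i],c[i],at(p,c[i]/[640,480],.115))
for d in ctrl.cut_out(p,"yellow_center")[:2]: print(d["conf"],np.array(d["xy"])*[640,480])
go(.482,.197,.147,-7.3)
```

```text
[[318.22978385 238.10510319]]
[ 292  183   50   69 1949] [316.38789123 214.17752694] [0.49734375 0.19643051 0.115     ]
[ 21 195  32  18 393] [ 38.15521628 203.80916031] [0.52615929 0.37981982 0.115     ]
[581 202  57  24 541] [610.8909427  214.88354898] [ 4.73554022e-01 -3.98788123e-04  1.15000000e-01]
[   0  213   63   62 1160] [ 37.33017241 236.00086207] [0.50463    0.38708762 0.115     ]
[575 240  65  13 315] [607.91746032 246.0031746 ] [4.51599769e-01 2.15597105e-05 1.15000000e-01]
[ 570  252   70   35 1194] [609.44137353 267.83333333] [ 0.43533136 -0.00217815  0.115     ]
[ 264  281  140   39 2866] [348.95603629 302.64410328] [0.43052401 0.18102626 0.115     ]
[297 360 122  31 859] [339.95925495 371.66589057] [0.3752467  0.19327673 0.115     ]
0.94 [313.984 216.48 ]
shift [ 0.0012 -0.0004  0.1797] turn 0.0053 rows 3.4
```

View pics/w4.png

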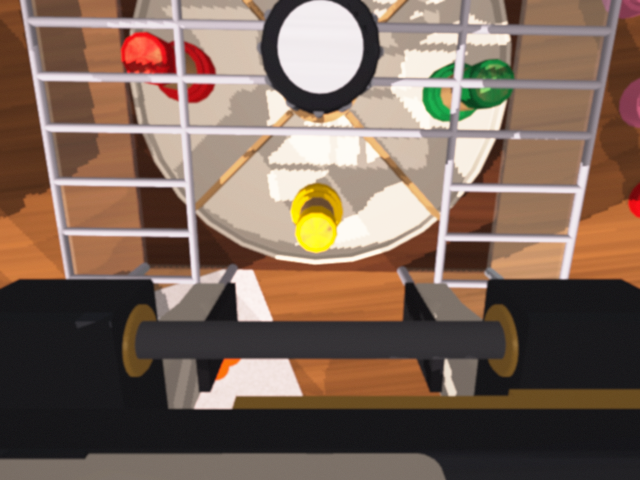

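The wrist view shows the yellow head at about (316,232), against a predicted (318,238). The stamp is therefore about 3 mm further in x. I'll correct for that and descend.

send_rows(
  deltas=[
    [[0.005,-0.001,0.04],0.005],
    [[0.005,-0.001,0.08],0.005],
    [[0.005,-0.001,0.12],0.005],
    [[0.005,-0.001,0.155],0.005],
    [[0.005,-0.001,0.178],0.005],
  ],
  gripper=0.8,
)

```text
clock: 9.43
tool_pos: [0.4843, 0.1964, 0.1461]
orientation: [179.9, 0.1, -7.3]
force: [-0.2, 0.6, -0.2]
opening: 0.07
gripper_force: 0.0
```

send_rows(
  deltas=[
    [[0,0,0],0],
    [[0,0,0],0],
    [[0,0,0],0],
    [[0,0,0],0],
    [[0,0,0],0],
  ],
  gripper=0.2,
)

```text
clock: 9.85
tool_pos: [0.4861, 0.1979, 0.1505]
orientation: [-179.9, -0.1, -7.4]
force: [0.6, -0.7, -0.6]
opening: 0.0421
gripper_force: 0.0
```

send_rows(
  deltas=[
    [[0,0,0],0],
    [[0,0,0],0],
    [[0,0,0],0],
    [[0,0,0],0],
    [[0,0,0],0],
  ],
  gripper=0.2,
)

```text
clock: 10.27
tool_pos: [0.4858, 0.1976, 0.1496]
orientation: [-180.0, -0.1, -7.4]
force: [-1.2, 1.1, 5.9]
opening: 0.0273
gripper_force: 30.0
```

send_rows(
  deltas=[
    [[0,0,-0.02],0],
    [[0,0,-0.05],0],
    [[0,0,-0.09],0],
    [[0,0,-0.13],0],
    [[0,0,-0.17],0],
  ],
)

```text
clock: 10.68
tool_pos: [0.4849, 0.1969, 0.2859]
orientation: [179.9, 0.1, -7.5]
force: [1.0, 0.4, -1.3]
opening: 0.0277
gripper_force: 30.0
```

send_rows(
  deltas=[
    [[0,0,-0.03],0],
    [[0,0,-0.04],0],
    [[0,0,-0.04],0],
    [[0,0,-0.04],0],
    [[0,0,-0.04],0],
  ],
)

```text
clock: 11.1
tool_pos: [0.4847, 0.1969, 0.3151]
orientation: [179.9, 0.1, -7.5]
force: [-0.2, 0.6, -1.3]
opening: 0.0273
gripper_force: 30.0
```

Run:
```python
from h import *
p=ctrl.snapshot("top"); im=p["color"].astype(int)
m=((im[...,0]>190)&(im[...,2]<60)&(im[...,1]>150)).astype(np.uint8)
n,l,s,c=cv2.connectedComponentsWithStats(m)
i=[i for i in range(1,n) if s[i,4]>1000]
for j in i:
    pts=np.argwhere(l==j)[:,::-1].astype(np.float32); r=cv2.minAreaRect(pts); print(s[j],r,at(p,np.array(r[0])/[640,480],.018))
    for q in cv2.boxPoints(r): print(np.round(at(p,q/[640,480],.018),4))
for d in ctrl.cut_out(p,"yellow_pad_top")[:2]: print(d["conf"],at(p,d["xy"],.018))
go(.46,-.247,.32)
```

```text
[ 362  260   45   46 1821] ((384.6529541015625, 282.5117492675781), (43.103431701660156, 42.643253326416016), 4.39870548248291) [ 0.45737769 -0.25307941  0.018     ]
[ 0.4135 -0.1973  0.018 ]
[ 0.5123 -0.2086  0.018 ]
[ 0.5017 -0.3095  0.018 ]
[ 0.403  -0.2971  0.018 ]
0.56 [ 0.46321684 -0.26305845  0.018     ]
shift [ 0.0412  0.5543 -0.0049] turn 0.0 rows 10.7
```

send_rows(
  deltas=[
    [[0.003,0.04,0],0],
    [[0.007,0.085,0],0],
    [[0.01,0.13,0],0],
    [[0.013,0.175,0],0],
    [[0.017,0.22,0],0],
  ],
)

```text
clock: 11.62
tool_pos: [0.4752, 0.0196, 0.3159]
orientation: [180.0, 0.1, -7.4]
force: [0.3, 0.3, -1.3]
opening: 0.0273
gripper_force: 30.0
```

send_rows(
  deltas=[
    [[0.003,0.045,0],0],
    [[0.007,0.09,0],0],
    [[0.01,0.135,0],0],
    [[0.013,0.18,0],0],
    [[0.017,0.225,0],0],
  ],
)

```text
clock: 12.03
tool_pos: [0.4653, -0.1608, 0.316]
orientation: [180.0, 0.1, -7.4]
force: [1.2, -0.4, -1.4]
opening: 0.0272
gripper_force: 30.0
```

```bash
python3 -c "
from h import *
print(ctrl.get_obs()['tool_pos'])
go(.457,-.252,.3155,-7.3)"
```

```text
[ 0.4653495  -0.16083354  0.31604057]
shift [0.0044 0.1143 0.0007] turn -0.0016 rows 2.2
```

send_rows(
  deltas=[
    [[0.001,0.035,0],0],
    [[0.003,0.075,0],0],
    [[0.004,0.105,0],0],
    [[0.004,0.114,0],0],
    [[0.004,0.114,0],0],
  ],
)

```text
clock: 12.45
tool_pos: [0.4568, -0.2516, 0.3155]
orientation: [180.0, 0.2, -7.6]
force: [0.3, -0.2, -0.3]
opening: 0.0276
gripper_force: 30.0
```

send_rows(
  deltas=[
    [[0,0,0.03],0],
    [[0,0,0.07],0],
    [[0,0,0.11],0],
    [[0,0,0.145],0],
    [[0,0,0.165],0],
  ],
)

```text
clock: 12.87
tool_pos: [0.4558, -0.2487, 0.1813]
orientation: [-180.0, 0.3, -7.4]
force: [-0.8, -0.7, -1.3]
opening: 0.0276
gripper_force: 30.0
```

Run:
```python
from h import *
o=ctrl.get_obs();print(o['tool_pos'],o["force"]); t=o["tool_pos"]
p=ctrl.snapshot("side"); im=p["color"].copy()
for X in([.457,-.252,.018],[t[0],t[1],t[2]-.118],[t[0],t[1],t[2]-.028]):
    u,v=proj(p,[X])[0]; print(X,u,v); cv2.circle(im,(int(u),int(v)),1,(255,0,255),-1)
im=cv2.resize(im[150:300,280:480],None,fx=4,fy=4,interpolation=cv2.INTER_CUBIC);cv2.imwrite("pics/s5.png",im[:,:,::-1])
```

```text
[ 0.45582397 -0.24869629  0.18129901] [-0.80759738 -0.69093527 -1.27441965]
[0.457, -0.252, 0.018] 381.8129354084982 229.37878234022438
[np.float64(0.45582397188712526), np.float64(-0.24869629167896135), np.float64(0.06329901037805863)] 383.4732730056824 217.99013197062857
[np.float64(0.45582397188712526), np.float64(-0.24869629167896135), np.float64(0.15329901037805863)] 386.5372700775649 191.04191312506694
```

View pics/s5.png

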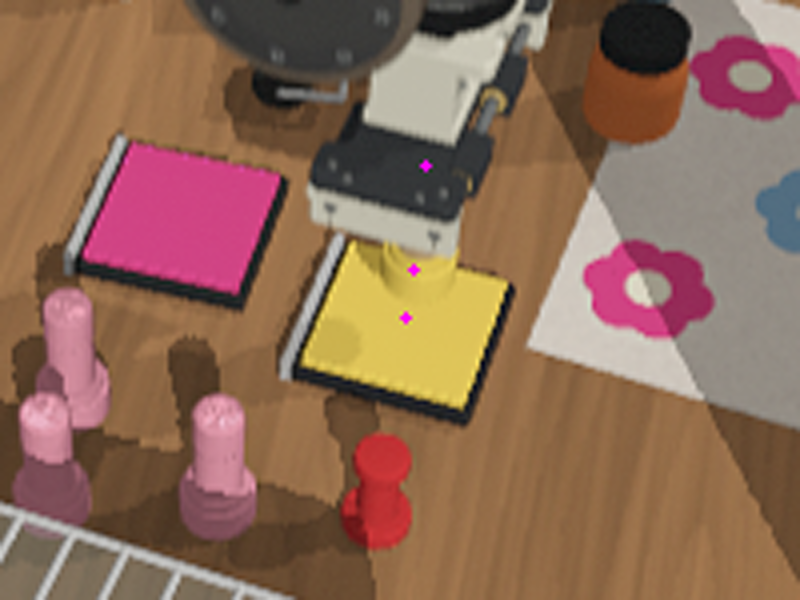

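The foot is centred over the yellow felt: the felt's centre appears at about (405,326) in the crop and is predicted at (405,318). I'll lower it gently.

send_rows(
  deltas=[
    [[0,0.003,0.015],0],
    [[0,0.003,0.028],0],
    [[0,0.003,0.038],0],
    [[0,0.003,0.045],0],
    [[0,0.003,0.05],0],
  ],
)

```text
clock: 13.33
tool_pos: [0.4573, -0.2521, 0.1446]
orientation: [-180.0, 0.0, -7.4]
force: [-0.6, 0.5, -1.6]
opening: 0.0275
gripper_force: 30.0
```

send_rows(
  deltas=[
    [[0,0,0.001],0],
    [[0,0,0.002],0],
    [[0,0,0.003],0],
    [[0,0,0.003],0],
    [[0,0,0.003],0],
  ],
)

```text
clock: 13.75
tool_pos: [0.4574, -0.2525, 0.1429]
orientation: [180.0, -0.0, -7.5]
force: [-0.7, -1.3, -1.3]
opening: 0.0274
gripper_force: 30.0
```

send_rows(
  deltas=[
    [[0,0,0.001],0],
    [[0,0,0.002],0],
    [[0,0,0.003],0],
    [[0,0,0.003],0],
    [[0,0,0.003],0],
  ],
)

```text
clock: 14.17
tool_pos: [0.4572, -0.2524, 0.1401]
orientation: [180.0, 0.0, -7.5]
force: [1.1, 0.1, -1.5]
opening: 0.0275
gripper_force: 30.0
```

send_rows(
  deltas=[
    [[0,0,0.001],0],
    [[0,0,0.002],0],
    [[0,0,0.002],0],
    [[0,0,0.002],0],
    [[0,0,0.002],0],
  ],
)

```text
clock: 14.58
tool_pos: [0.4572, -0.2524, 0.1385]
orientation: [180.0, 0.0, -7.5]
force: [0.1, -0.2, -0.5]
opening: 0.0275
gripper_force: 30.0
```

send_rows(
  deltas=[
    [[0,0,0.0005],0],
    [[0,0,0.001],0],
    [[0,0,0.0015],0],
    [[0,0,0.002],0],
    [[0,0,0.002],0],
  ],
)

```text
clock: 15.0
tool_pos: [0.4574, -0.2524, 0.1376]
orientation: [180.0, -0.0, -7.4]
force: [-1.3, 1.5, 6.2]
opening: 0.0276
gripper_force: 30.0
```

Contact: 6 N upward. Releasing.

send_rows(
  deltas=[
    [[0,0,0],0],
    [[0,0,0],0],
    [[0,0,0],0],
    [[0,0,0],0],
    [[0,0,0],0],
  ],
)

```text
clock: 15.42
tool_pos: [0.4574, -0.2524, 0.1376]
orientation: [180.0, -0.0, -7.4]
force: [-1.7, 2.1, 6.2]
opening: 0.0278
gripper_force: 30.0
```

send_rows(
  deltas=[
    [[0,0,0],0],
    [[0,0,0],0],
    [[0,0,0],0],
    [[0,0,0],0],
    [[0,0,0],0],
  ],
  gripper=0.8,
)

```text
clock: 15.83
tool_pos: [0.4572, -0.2524, 0.1369]
orientation: [180.0, 0.0, -7.5]
force: [-0.2, -0.0, 0.3]
opening: 0.0556
gripper_force: 0.0
```

send_rows(
  deltas=[
    [[0,0,0],0],
    [[0,0,0],0],
    [[0,0,0],0],
    [[0,0,0],0],
    [[0,0,0],0],
  ],
)

```text
clock: 16.25
tool_pos: [0.4572, -0.2524, 0.137]
orientation: [-180.0, -0.0, -7.5]
force: [0.0, -0.5, 0.2]
opening: 0.0697
gripper_force: 0.0
```

send_rows(
  deltas=[
    [[0,0,-0.02],0],
    [[0,0,-0.05],0],
    [[0,0,-0.09],0],
    [[0,0,-0.13],0],
    [[0,0,-0.17],0],
  ],
)

```text
clock: 16.67
tool_pos: [0.4569, -0.2523, 0.2744]
orientation: [-180.0, 0.0, -7.5]
force: [0.5, -0.2, 0.2]
opening: 0.07
gripper_force: 0.0
```

Run:
```python
from h import *
p=ctrl.snapshot("side"); im=cv2.resize(p["color"][150:450,160:480],None,fx=2,fy=2);cv2.imwrite("pics/s6.png",im[:,:,::-1])
```

```text
(no output)
```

View pics/s6.png

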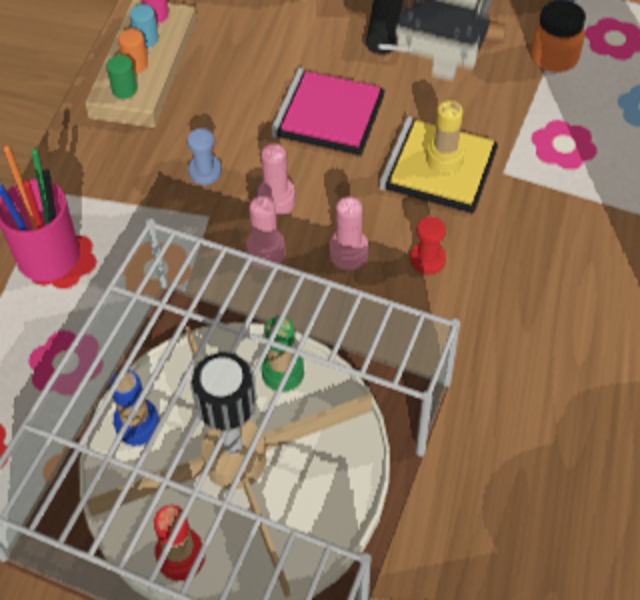

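The yellow stamp stands upright in the middle of the yellow felt at about (445,150). The red, blue and green stamps still stand in the carousel, and nothing else has moved.

```bash
python3 -c "
from h import *
print(ctrl.close_job())"
```

```text
the job is handed in; nothing more can be done
None
```

The yellow stamp now stands upright in the middle of the yellow ink pad and the job is handed in at about 17 s; the other stamps are still in the carousel and nothing else on the desk looks disturbed in the last picture.

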